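# Put away drawer knobs and a handle in the revolving hardware tray

### The arm

A 6-joint arm with a two-finger parallel gripper is mounted at the origin on the work surface. World frame = base frame: x ahead of the robot, y to its left, z up, the work surface at z = 0. Lengths are in m, angles in degrees, forces in N, time in s.
With the tool pointing down it reaches from about 0.4 to 0.825 m from the base axis. Payload 7 kg.
Tool frame: the origin (TCP) lies at the very end of the fingers, on their centre line; the grasp point (between the pads) lies 19 mm behind it (r.grasp_offset is the z of the grasp point in the tool frame, in m); z points along the fingers, y is the direction in which the jaws open and shut (so a half turn about z gives the same grasp; the last joint's range is limited). The gripper opens to 88 mm and grips with 3 to 60 N. Pads are 19 mm wide; open, the fingers measure 130 mm over their backs; the gripper's body (78 mm by 193 mm) begins 47 mm behind the grasp point.
Start: joints at [80.449, 20.546, 0.682, 0, -70.136, -16.507], TCP at [0.297, 0.606, 0.227] pointing down, gripper open.
Joint ranges: [-176.03, 176.03], [-82.01, 121.73], [-58.28, 71.71], [-173.87, 95.51], [-174.79, -0.11], [-173.66, 173.66]. Speed limits (degrees/s): [136.94, 136.94, 172.46, 180, 180, 180].

### API

Orientations are given as [roll, pitch, yaw] about the fixed x, y, z axes, in that order (R = Rz(yaw) Ry(pitch) Rx(roll)).
In Python, from plant import r gives the robot as it stands.
- The arm moves only by the tool carry_out, never from a script. Its argument "plan" is a list of rows, each a list of 6 numbers: the shift along the world's x, y, z in m, then the turn, a rotation vector about the world's x, y, z in rad. In form: [[tx, ty, tz, wx, wy, wz], ...]. A call has 1 to 12 rows; each row shifts and turns the pose as measured when the row begins; what a row does not reach is not made up. A row lasts 1/12 s, in which the tool goes at most 41.7 mm and 7.16 degrees, less where a joint would pass 70% of its speed; a pose out of reach is approached as far as the arm can. A call with a gripper value outside its range is refused whole. "fingers" is the closure, from -1 (fully open) to 1 (shut), set as the call begins (left out, the last holds). The fingers move at their own pace and stop on an object; "force" is the grip in N (left out, the last holds). Time passes only in rows, so rows that do not move let the fingers close. It gives the time, the measured TCP pose, the force and the opening at its end, in the units of the state.
- r.get_state(): the state, without advancing time (a new reading comes with each control period).
- r.capture(name): name is "scene" or "top" or "wrist"; returns the picture (400x640x3 uint8, red, green, blue); there is no depth.
- r.camera_model(name): a dict with "fov_y" (degrees; the focal length in pixels is half the picture's height over the tangent of half this angle, whatever the lens; pixels are square), "cx", "cy" (the principal point, pixels), "R" (3x3) and "t" (3): a world point X has camera coordinates R X + t; the wrist camera has in their place "mount" (4x4, takes a point from camera to tool coordinates, whose origin is the TCP and whose axes are the flange's). Camera axes: x right, y down, z forward; pixel columns grow to the right and rows downward; lengths in m; the calibration is good to about 2 mm. A picture is of the moment at which its call begins: read the wrist's pose just before it. camera_model takes no time and is no camera call.
- r.close_job(): hands the job in, once; it reports no verdict.
The state is a dict: "time_s": time; "joints": joint angles; "qd": joint speeds; "joint_torque": joint torques, N m; "tcp_pos": TCP position; "eef_rot": TCP orientation; "contact_force": force on the tool from outside, world axes, zero at the start; "moment": the same for the moment, N m; "gripper_width": finger opening in m.
Only numpy, scipy, OpenCV 4.12 (cv2) and the standard library are available. Lean on these libraries where they do the work, as an engineer would, in place of code of your own. Each camera call takes 0.05 s, during which the arm holds its last target.

### The job

Put away the three loose wooden fittings. First turn the revolving tray by the wooden bar on top until its empty compartment squarely faces the opening in the clear cover, then put both round drawer knobs into that compartment through the opening and leave the tray facing that way; the bar-shaped drawer handle goes flat into the shallow plywood tray, before or after. Do not shift or tip anything else on the bench.

Things in the scene. Friction and masses are not known exactly. Their poses are not given: they have to be found in the camera images.
- stand: fixed plywood stand, 250 x 250 mm, carrying the revolving tray under a clear cover 5 mm thick, top 51 mm above the bench. Origin: centre of its underside, on the turning axis. The cover has a notch from the front edge (125 mm from the axis, at the stand's -x) to 30 mm from the axis, 110 mm wide in y; 14 mm posts under the corners
- opening (a point): middle of the notch in the cover, at the level of the cover's upper face, 75 mm from the axis on the stand's -x side; its axes are the stand's
- carousel (a joint): angle of the round wooden revolving tray against the stand, rad, positive counter-clockwise from above; 0 when the empty compartment squarely faces the opening; range -3.1 to 3.1, friction 0.05 N m, stays where left. 230 mm across, three 120 degree compartments (empty, dowel pins, brass screws); floors 14 mm, 4 mm dividers and 3 mm wall 40 mm above the bench
- bay (a point): point on the floor of the empty compartment, on its middle line, 70 mm from the turning axis; moves with the tray. Its -x axis points outward from the turning axis
- turn_grip (a point): on the turning axis, 85 mm above the bench, in the upright dark wooden bar that turns the tray: 46 mm long, 12 mm wide, from 57 to 97 mm above the bench, standing free above the cover. The bar lies across the empty compartment's middle line: along this point's y axis. Turns with the tray
- knob_a: a turned wooden drawer knob, mushroom shaped: 29 mm high, foot 24 mm across, round head 34 mm across between 16 and 24 mm above the foot; stands upright on its foot on the bench at the start. about 25 g. Origin: centre of its underside; z up through the head
- knob_b: the second one of the same kind: a turned wooden drawer knob, mushroom shaped: 29 mm high, foot 24 mm across, round head 34 mm across between 16 and 24 mm above the foot; stands upright on its foot on the bench at the start. about 25 g. Origin: centre of its underside; z up through the head
- knob_a_mid (a point): middle of knob_a, on its axis, 14.5 mm from its underside
- knob_b_mid (a point): middle of knob_b, likewise
- pull: bar-shaped wooden drawer handle, 70 mm long (x), 14 mm wide (y), 24 mm high: a 10 mm thick bar on two feet 12 mm long and 14 mm high centred 27 mm either side of the middle, standing on its feet at the start, about 40 g. Origin: centre of its underside
- pull_mid (a point): middle of the handle, 12 mm above its underside
- tray_in (a point): centre of the inner floor of the shallow open plywood tray, 5 mm above the bench; tray fixed, 130 mm (x) by 150 mm (y) outside, 28 mm high, walls 5 mm. Its axes lie along the tray's sides
- dowel_end: bystander: a short plain offcut of round dowel, standing, 24 mm across and 45 mm high, to be left alone
- sanding_block: bystander: a cork sanding block with a grey face, 92 x 52 x 28 mm, to be left alone
- screw_tin: bystander: an open steel tin, 72 mm across and 50 mm high, to be left alone
- glue: bystander: a yellow glue bottle, 56 mm across and 150 mm high, to be left alone
- hammer: bystander: a hammer lying on the bench, to be left alone
- screwdriver: bystander: a screwdriver lying on the bench, to be left alone
- tape_measure: bystander: an orange tape measure, 65 x 60 x 38 mm, to be left alone
Mind the look-alikes: they are no part of the job. Leave any orange look-alike of the knob_b alone. Of the things shaped like the part that bears tray_in, the wooden one is meant.

How it is judged (in metres and radians):
On the way, in this order (a step that is already met when the one before it is completed fails the run):
1. the empty compartment faces the opening, with no knob in it yet (value of joint carousel between -0.2 and 0.2 rad and not (horizontal distance between knob_a_mid and bay below 0.074 m and z of knob_a_mid in the frame of bay between 0.006 and 0.042 m) and not (horizontal distance between knob_b_mid and bay below 0.074 m and z of knob_b_mid in the frame of bay between 0.006 and 0.042 m)), for 0.2 s.
2. both knobs are in the empty compartment (horizontal distance between each of knob_a_mid, knob_b_mid and bay below 0.074 m and z of knob_a_mid in the frame of bay between 0.006 and 0.042 m and z of knob_b_mid in the frame of bay between 0.006 and 0.042 m), for 0.2 s.
At the end, for the whole second after the job is handed in: empty compartment facing the opening within 0.2 rad; both knobs in it (middles within 74 mm of bay seen from above, 6 to 42 mm above its floor), any way up; handle lying in the shallow tray (middle within 60 mm x, 70 mm y of tray_in, 2 to 24 mm above it); all at rest (under 0.03 m/s) (all of step 2 and value of joint carousel between -0.2 and 0.2 rad and x of pull_mid in the frame of tray_in between -0.06 and 0.06 m and y of pull_mid in the frame of tray_in between -0.07 and 0.07 m and z of pull_mid in the frame of tray_in between 0.002 and 0.024 m and linear speed of each of knob_a, knob_b, pull below 0.03 m/s); the robot touches nothing.
It fails at once if a bystander shifted by more than 30 mm (distance of any of dowel_end, sanding_block, screw_tin, glue, hammer, screwdriver, tape_measure from where it was at the start of the episode above 0.03 m).
It fails at once if a bystander tipped over (angle between any of dowel_end, sanding_block, screw_tin, glue, hammer, screwdriver, tape_measure's own z axis and vertical above 0.5 rad).
It also fails if it takes over 72 s, if anything falls off the work surface, if the arm or the gripper's body presses on something with over 40 N, if the wrist force passes 120 N, or if a joint passes its speed limit or range.

## Working session

There is one attempt and no reset: what is moved stays moved. The work goes in short steps, Python scripts to look and compute and a tool call to move; the robot and the scene stay as the last step left them, time stands still between calls to the robot, and variables do not carry over. Pictures are saved under pics/ and viewed, and the job is handed in when it is done.

Besides the shell and the picture viewer there is one more tool, called after "Emit:" in YAML: its name, and indented under it one key for each argument. carry_out: Moves the arm, as the interface text tells. Its arguments: {"type":"object","properties":{"plan":{"type":"array"},"fingers":{"type":"number"},"force":{"type":"number"}},"required":["plan"]}

```bash
mkdir -p pics; ls; cat > h.py <<'E'
import numpy as np,cv2
from plant import r
def cap(n,f):
    im=r.capture(n); cv2.imwrite('pics/'+f,cv2.cvtColor(im,cv2.COLOR_RGB2BGR)); return im
def ray(n,u,v):
    m=r.camera_model(n); f=200/np.tan(np.radians(m['fov_y'])/2)
    d=np.array([(u-m['cx'])/f,(v-m['cy'])/f,1]); R=np.array(m['R']);t=np.array(m['t'])
    return -R.T@t, R.T@d
def pt(n,u,v,z):
    o,d=ray(n,u,v); return o+d*(z-o[2])/d[2]
def proj(n,X):
    m=r.camera_model(n); f=200/np.tan(np.radians(m['fov_y'])/2)
    c=np.array(m['R'])@np.array(X)+np.array(m['t']); return f*c[0]/c[2]+m['cx'],f*c[1]/c[2]+m['cy']
E
python3 - <<'E'
from h import *
cap('top','t0.png');cap('scene','s0.png')
print(r.get_state())
for n in('top','scene','wrist'): print(n,r.camera_model(n))
E
```

```text
pics
{'time_s': 0.1, 'joints': array([ 8.04486243e+01,  2.05869695e+01,  6.39253095e-01, -1.84212515e-02,
       -7.01352393e+01, -1.65068437e+01]), 'qd': array([-0.12496838, -0.06416844,  0.17653562,  0.01620362, -0.00941226,
        0.04793183]), 'joint_torque': array([-1.72953271e-03, -5.84160519e+01,  2.93749934e+01,  7.01548263e+00,
        1.00903594e-02, -5.86464807e-05]), 'tcp_pos': array([0.29634609, 0.60598485, 0.22572005]), 'eef_rot': array([ 1.79915542e+02, -6.96807183e-03, -2.60644863e+01]), 'contact_force': array([ 0.28898046, -0.41595793, -0.44288119]), 'moment': array([ 0.04101508, -0.03326522, -0.06805029]), 'gripper_width': 0.08798877983476172}
top {'fov_y': 53.7163202849979, 'cx': 316.9109124180524, 'cy': 198.40620217843374, 'R': array([[-0.00901412, -0.9999513 , -0.00401725],
       [-0.99421294,  0.00939232, -0.10701596],
       [ 0.10704848,  0.00302934, -0.99424919]]), 't': array([-0.05347192,  0.56452412,  1.27139156])}
scene {'fov_y': 44.13764434802857, 'cx': 319.6704091795811, 'cy': 196.9693809330809, 'R': array([[ 0.12782241,  0.99171794,  0.01252826],
       [ 0.80114768, -0.09579695, -0.59074981],
       [-0.58465702,  0.08554805, -0.80675752]]), 't': array([-0.03998236, -0.38312031,  1.68609191])}
wrist {'fov_y': 69.38789104184619, 'cx': 315.84867277152455, 'cy': 197.8055667508488, 'mount': array([[ 9.01410290e-05, -9.62231885e-01, -2.72231135e-01,
         7.21071516e-02],
       [ 9.99999835e-01, -6.76091649e-05,  5.70091692e-04,
        -1.88162570e-04],
       [-5.66965724e-04, -2.72231141e-01,  9.62231721e-01,
        -1.58115215e-01],
       [ 0.00000000e+00,  0.00000000e+00,  0.00000000e+00,
         1.00000000e+00]])}
```

View pics/t0.png

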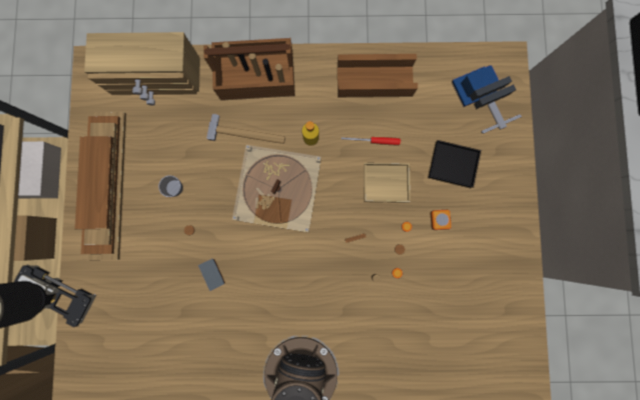

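View pics/s0.png

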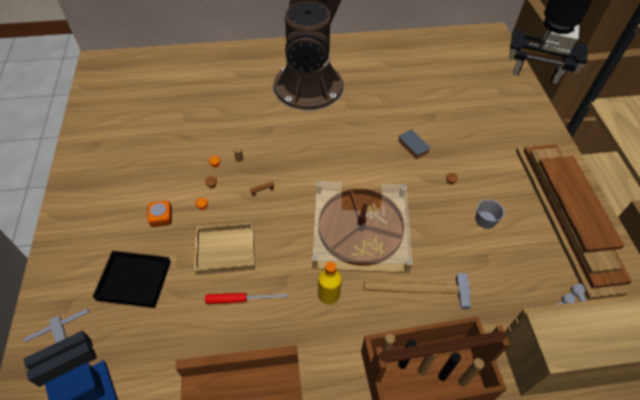

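```bash
python3 - <<'E'
from h import *
t=cv2.imread('pics/t0.png'); s=cv2.imread('pics/s0.png')
def sv(im,x0,y0,x1,y1,f,k): cv2.imwrite('pics/'+f,cv2.resize(im[y0:y1,x0:x1],None,fx=k,fy=k,interpolation=cv2.INTER_CUBIC))
sv(t,225,135,335,245,'c1.png',5)
sv(t,335,155,465,285,'c2.png',4)
sv(s,300,165,420,285,'c3.png',5)
a=cv2.resize(t[205:295,165:245],None,fx=5,fy=5); cv2.imwrite('pics/c4.png',a)
for n,p in dict(a=(189.5,230.5),b=(399.5,249.5)).items(): print(n,pt('top',*p,.02))
print(pt('top',355,238,.02),pt('top',387,183,.02),pt('top',277,187,.09))
E
```

```text
a [0.46264937 0.3623772  0.02      ]
b [ 0.39434697 -0.32745856  0.02      ]
[ 0.43311448 -0.1825834   0.02      ] [ 0.61454294 -0.29272789  0.02      ] [0.59494223 0.06670315 0.09      ]
```

View pics/c1.png

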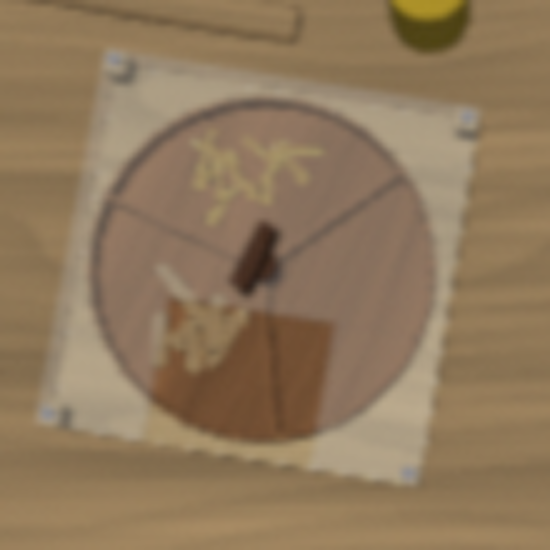

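View pics/c2.png

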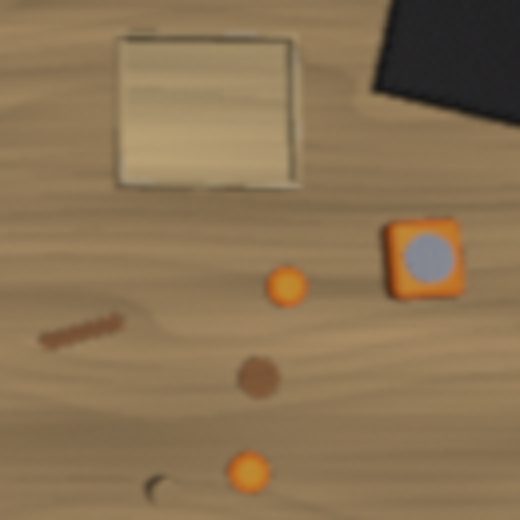

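View pics/c3.png

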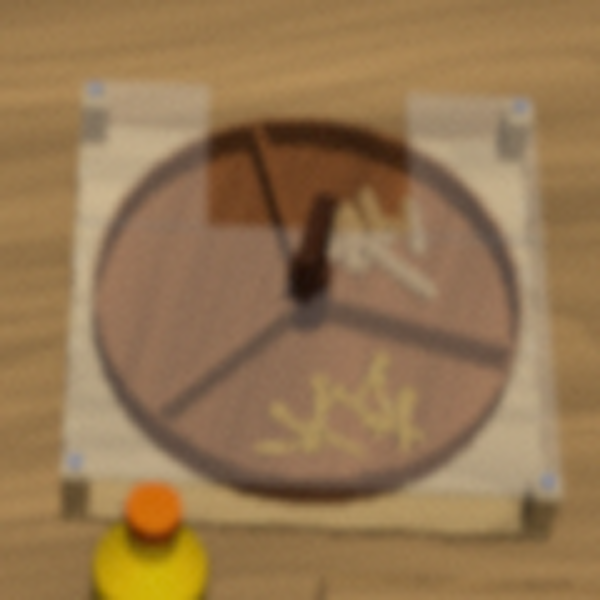

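View pics/c4.png

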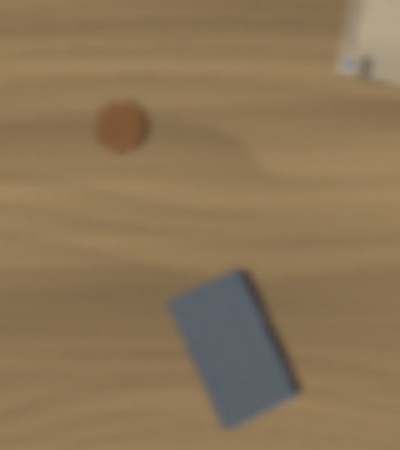

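```bash
python3 - <<'E'
from h import *
f=lambda u,v:((u+.5)/5-.5+225,(v+.5)/5-.5+135)
C=[pt('top',*f(*p),.051) for p in [(108,52),(480,108),(417,487),(38,425)]]
C=np.array(C)[:,:2]; print(C, C.mean(0))
e=(C[0]-C[3]+C[1]-C[2])/2; print('len',np.linalg.norm(e),'yaw',np.degrees(np.arctan2(e[1],e[0])))
e=(C[0]-C[1]+C[3]-C[2])/2; print('len',np.linalg.norm(e),'yaw-90',np.degrees(np.arctan2(e[1],e[0]))-90)
# disc centre & dividers at z .04
print('disc', pt('top',*f(265,270),.04), 'hub',pt('top',*f(270,268),.04))
for p in [(400,180),(113,202),(281,428)]:
    q=pt('top',*f(*p),.04); d=q[:2]-C.mean(0); print('div',np.linalg.norm(d),np.degrees(np.arctan2(d[1],d[0])))
a,b=pt('top',*f(270,228),.097),pt('top',*f(244,286),.097);print('bar',(a+b)/2,a-b,np.degrees(np.arctan2(*(a-b)[1::-1])))
# colour masks
t=cv2.cvtColor(cv2.imread('pics/t0.png'),cv2.COLOR_BGR2HSV)
for nm,(x0,y0,x1,y1) in dict(ka=(180,222,200,240),kb=(390,240,410,260),pull=(340,228,372,248)).items():
    s=cv2.imread('pics/t0.png')[y0:y1,x0:x1].astype(float); 
    bg=np.median(s.reshape(-1,3),0); m=(np.linalg.norm(s-bg,axis=2)>28).astype(np.uint8)
    n,l,st,ce=cv2.connectedComponentsWithStats(m); i=1+np.argmax(st[1:,4]); c=ce[i]+[x0,y0]
    rr=cv2.minAreaRect(np.argwhere(l==i)[:,::-1].astype(np.float32)); print(nm,st[i],c,rr, pt('top',*c,.02), pt('top',*c,.024))
E
```

```text
[[ 0.74083887  0.1725026 ]
 [ 0.70089287 -0.07209944]
 [ 0.45346222 -0.02913029]
 [ 0.49556701  0.21521322]] [0.59769024 0.07162152]
len 0.25004838806090274 yaw -9.864946398919342
len 0.24789114808555457 yaw-90 -9.526144501334173
disc [0.59652452 0.06996334 0.04      ] hub [0.59781681 0.06668323 0.04      ]
div 0.10746625255412161 -57.450615066903225
div 0.10836383224361268 65.48015286654002
div 0.10563447548071293 -173.3459262247929
bar [0.59720073 0.06910134 0.097     ] [ 0.03657483 -0.01624469  0.        ] -23.948366846849567
ka [ 4  4 12 10 85] [189.25882353 230.05882353] ((9.30000114440918, 8.100000381469727), (9.391485214233398, 10.28591251373291), 63.43495178222656) [0.46410751 0.36321054 0.02      ] [0.46398657 0.36190458 0.024     ]
kb [ 4  4 11 10 80] [398.9625 248.975 ] ((9.000000953674316, 9.0), (9.838699340820312, 8.944271087646484), 26.56505012512207) [ 0.39606715 -0.32575393  0.02      ] [ 0.39615489 -0.32494695  0.024     ]
pull [ 5  5 21  9 81] [355.28395062 237.35802469] ((15.135348320007324, 9.46019172668457), (4.119628429412842, 20.880306243896484), 73.61045837402344) [ 0.43520447 -0.18355649  0.02      ] [ 0.43517218 -0.1831856   0.024     ]
```

Emit:
carry_out:
  plan:
    - [0.019, -0.034, 0, 0, 0, 0]
    - [0.019, -0.034, 0, 0, 0, 0]
    - [0.019, -0.034, 0, 0, 0, 0]
    - [0.019, -0.034, 0, 0, 0, 0]
    - [0.019, -0.034, 0, 0, 0, 0]
    - [0.019, -0.034, 0, 0, 0, 0]
    - [0.019, -0.034, 0, 0, 0, 0]
    - [0.019, -0.034, 0, 0, 0, 0]
    - [0.019, -0.034, 0, 0, 0, 0]
    - [0.019, -0.034, 0, 0, 0, 0]
    - [0.019, -0.034, 0, 0, 0, 0]
    - [0.019, -0.034, 0, 0, 0, 0]
  fingers: -1

```text
time_s: 1.1
tcp_pos: [0.5243, 0.1832, 0.2193]
eef_rot: [179.5, 0.1, -25.4]
contact_force: [1.5, 0.5, 0.2]
gripper_width: 0.0878
```

Emit:
carry_out:
  plan:
    - [0.022, -0.034, 0, 0, 0, 0]
    - [0.022, -0.034, 0, 0, 0, 0]
    - [0.022, -0.034, 0, 0.008, 0, 0]
    - [0.007, -0.011, 0, 0, 0, 0]
    - [0, 0, 0, 0, 0, 0]
    - [0, 0, 0, 0, 0, 0]

```text
time_s: 1.6
tcp_pos: [0.5997, 0.0578, 0.2171]
eef_rot: [179.7, 0.4, -25.9]
contact_force: [0.7, -0.3, 0.1]
gripper_width: 0.0877
```

```bash
cat >> h.py <<'E'
from scipy.spatial.transform import Rotation as Ro
def wcam(st):
    T=np.eye(4);T[:3,:3]=Ro.from_euler('xyz',st['eef_rot'],degrees=True).as_matrix();T[:3,3]=st['tcp_pos']
    return T@np.array(r.camera_model('wrist')['mount'])
def wpt(st,u,v,z):
    M=wcam(st);m=r.camera_model('wrist');f=200/np.tan(np.radians(m['fov_y'])/2)
    d=M[:3,:3]@np.array([(u-m['cx'])/f,(v-m['cy'])/f,1]);o=M[:3,3];return o+d*(z-o[2])/d[2]
E
python3 - <<'E'
from h import *
s=r.get_state();print({k:s[k] for k in('time_s','tcp_pos','eef_rot','joints')})
cap('wrist','w1.png')
E
```

```text
{'time_s': 1.6, 'tcp_pos': array([0.5997323 , 0.05775081, 0.21706085]), 'eef_rot': array([179.71626832,   0.40739509, -25.85233434]), 'joints': array([ 23.97773447,  14.44663364,  -9.18848229,  -0.13951527,
       -66.84454813,  40.22633807])}
```

View pics/w1.png

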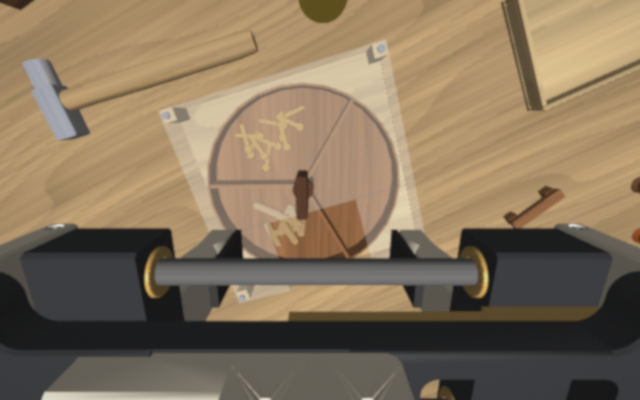

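```bash
python3 - <<'E'
from h import *
s=r.get_state()
im=cv2.imread('pics/w1.png')
cv2.imwrite('pics/w1c.png',cv2.resize(im[155:235,260:345],None,fx=7,fy=7,interpolation=cv2.INTER_CUBIC))
print(wcam(s)[:3,3])
c=np.array([.597,.070])
for n,p,z in [('tl',(162,112),.051),('tr',(387,42),.051),('hub',(303,182),.04)]: print(n,wpt(s,*p,z))
for p in [(353,98),(211,182),(352,256)]:
    d=wpt(s,*p,.04)[:2]-c; print(np.linalg.norm(d),np.degrees(np.arctan2(d[1],d[0])))
E
```

```text
[0.66585304 0.02721518 0.37456721]
tl [0.73842017 0.1730283  0.051     ]
tr [ 0.69645124 -0.06941746  0.051     ]
hub [0.60169472 0.07305721 0.04      ]
0.1099117200596765 -53.567795297610594
0.11379733853355734 62.6645864827551
0.11020801709569134 -174.7791057595122
```

View pics/w1c.png

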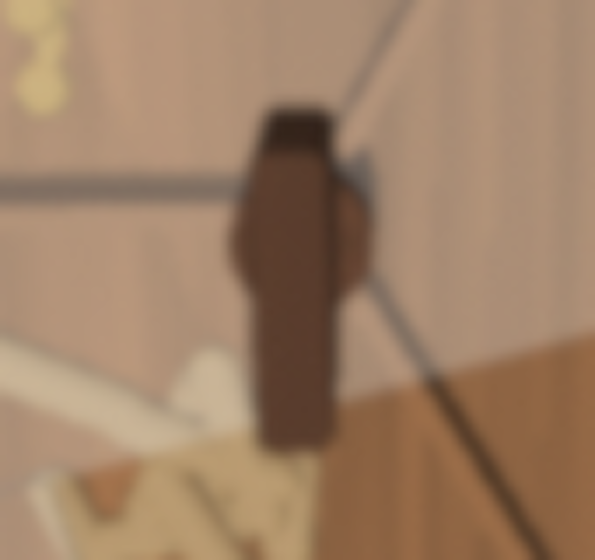

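```bash
python3 - <<'E'
from h import *
s=r.get_state()
a=wpt(s,260+294/7,155+150/7,.097);b=wpt(s,260+297/7,155+448/7,.097);d=a-b
print((a+b)/2,np.linalg.norm(d),np.degrees(np.arctan2(d[1],d[0])))
C=np.array([wpt(s,162,112,.051),wpt(s,387,42,.051)])[:,:2];d=C[0]-C[1]
m=C.mean(0); n=np.array([d[1],-d[0]])/np.linalg.norm(d); print(np.linalg.norm(d),np.degrees(np.arctan2(d[1],d[0]))-90, m-n*.125)
E
```

```text
[0.59812331 0.07335583 0.097     ] 0.04435929887419918 -26.00554084832468
0.24605149506679808 -9.820945242516473 [0.5942675  0.07312663]
```

Emit:
carry_out:
  plan:
    - [-0.001, 0.008, -0.02, 0, 0, 0]
    - [-0.001, 0.006, -0.03, 0, 0, 0]
    - [0, 0, -0.03, 0, 0, 0]
    - [0, 0, -0.02, 0, 0, 0]
    - [0, 0, 0, 0, 0, 0]
    - [0, 0, 0, 0, 0, 0]

```text
time_s: 2.15
tcp_pos: [0.5949, 0.0797, 0.1163]
eef_rot: [179.9, 0.2, -25.4]
contact_force: [-0.5, 0.7, 1.7]
gripper_width: 0.0879
```

Emit:
carry_out:
  plan:
    - [0.002, -0.007, -0.015, 0, 0, 0]
    - [0, 0, -0.02, 0, 0, 0]
    - [0, 0, -0.012, 0, 0, 0]
    - [0, 0, 0, 0, 0, 0]
    - [0, 0, 0, 0, 0, 0]

```text
time_s: 2.57
tcp_pos: [0.5997, 0.0775, 0.0754]
eef_rot: [-179.7, -0.2, -25.0]
contact_force: [-0.1, 0.6, 0.7]
gripper_width: 0.0873
```

Emit:
carry_out:
  plan:
    - [-0.002, -0.005, -0.008, 0, 0, 0]
    - [0, 0, 0, 0, 0, 0]
    - [0, 0, 0, 0, 0, 0]
    - [0, 0, 0, 0, 0, 0]

```text
time_s: 2.9
tcp_pos: [0.5994, 0.0732, 0.0706]
eef_rot: [-179.5, -0.4, -24.9]
contact_force: [0.1, -0.6, 0.5]
gripper_width: 0.0879
```

Good. Close on the bar.

Emit:
carry_out:
  plan:
    - [-0.001, 0, -0.003, 0, 0, 0]
    - [0, 0, 0, 0, 0, 0]
    - [0, 0, 0, 0, 0, 0]
    - [0, 0, 0, 0, 0, 0]
    - [0, 0, 0, 0, 0, 0]
    - [0, 0, 0, 0, 0, 0]
    - [0, 0, 0, 0, 0, 0]
    - [0, 0, 0, 0, 0, 0]
  fingers: 1
  force: 20

```text
time_s: 3.57
tcp_pos: [0.599, 0.0733, 0.0687]
eef_rot: [-179.5, -0.5, -24.9]
contact_force: [-0.6, -0.3, 0.8]
gripper_width: 0.0402
```

Emit:
carry_out:
  plan:
    - [0, 0, 0, 0, 0, 0]
    - [0, 0, 0, 0, 0, 0]
    - [0, 0, 0, 0, 0, 0]
    - [0, 0, 0, 0, 0, 0]
    - [0, 0, 0, 0, 0, 0]
    - [0, 0, 0, 0, 0, 0]

```text
time_s: 4.07
tcp_pos: [0.5994, 0.0739, 0.0686]
eef_rot: [-179.4, -0.5, -24.9]
contact_force: [0.6, -0.9, -0.1]
gripper_width: 0.0121
```

Emit:
carry_out:
  plan:
    - [0, 0, 0, 0, 0, -0.1]
    - [0, 0, 0, 0, 0, -0.1]
    - [0, 0, 0, 0, 0, -0.1]
    - [0, 0, 0, 0, 0, -0.1]
    - [0, 0, 0, 0, 0, -0.1]
    - [0, 0, 0, 0, 0, -0.1]
    - [0, 0, 0, 0, 0, -0.1]
    - [0, 0, 0, 0, 0, -0.1]
    - [0, 0, 0, 0, 0, -0.1]
    - [0, 0, 0, 0, 0, 0]
    - [0, 0, 0, 0, 0, 0]

```text
time_s: 4.98
tcp_pos: [0.5994, 0.0737, 0.0686]
eef_rot: [-179.5, -0.5, -78.6]
contact_force: [0.1, 0.6, 1.5]
gripper_width: 0.0122
```

Emit:
carry_out:
  plan:
    - [0, 0, 0, 0, 0, -0.1]
    - [0, 0, 0, 0, 0, -0.1]
    - [0, 0, 0, 0, 0, -0.09]
    - [0, 0, 0, 0, 0, -0.05]
    - [0, 0, 0, 0, 0, 0]
    - [0, 0, 0, 0, 0, 0]

```text
time_s: 5.48
tcp_pos: [0.5994, 0.0737, 0.0686]
eef_rot: [-179.6, -0.5, -97.8]
contact_force: [0.8, 1.3, 1.0]
gripper_width: 0.0123
```

Emit:
carry_out:
  plan:
    - [0, 0, 0, 0, 0, -0.035]
    - [0, 0, 0, 0, 0, 0]
    - [0, 0, 0, 0, 0, 0]

```text
time_s: 5.73
tcp_pos: [0.5994, 0.0738, 0.0686]
eef_rot: [-179.6, -0.5, -99.2]
contact_force: [0.2, 1.0, 0.6]
gripper_width: 0.0118
```

Emit:
carry_out:
  plan:
    - [0, 0, 0, 0, 0, 0]
    - [0, 0, 0, 0, 0, 0]
    - [0, 0, 0, 0, 0, 0]
    - [0, 0, 0, 0, 0, 0]
    - [0, 0, 0, 0, 0, 0]
    - [0, 0, 0, 0, 0, 0]
  fingers: 0

```text
time_s: 6.23
tcp_pos: [0.5991, 0.0731, 0.0686]
eef_rot: [-179.6, -0.6, -98.8]
contact_force: [0.2, 0.9, 0.1]
gripper_width: 0.0427
```

Emit:
carry_out:
  plan:
    - [0, 0, 0.03, 0, 0, 0]
    - [0, 0, 0.04, 0, 0, 0.05]
    - [0, 0, 0.04, 0, 0, 0.11]
    - [-0.01, 0.02, 0.02, 0, 0, 0.11]
    - [-0.013, 0.03, 0, 0, 0, 0.11]
    - [-0.013, 0.03, 0, 0, 0, 0.11]
    - [-0.015, 0.034, 0, 0, 0, 0.11]
    - [-0.015, 0.034, 0, 0, 0, 0.11]
    - [-0.015, 0.034, 0, 0, 0, 0.11]
    - [-0.015, 0.034, 0, 0, 0, 0.11]
    - [-0.015, 0.034, 0, 0, 0, 0.11]
  fingers: -0.4

```text
time_s: 7.15
tcp_pos: [0.4828, 0.3254, 0.206]
eef_rot: [-179.4, -1.0, -37.2]
contact_force: [1.0, -0.5, 0.2]
gripper_width: 0.0611
```

Emit:
carry_out:
  plan:
    - [-0.008, 0.01, -0.03, 0, 0, 0.12]
    - [-0.005, 0.01, -0.03, 0, 0.005, 0.12]
    - [0, 0.0, -0.01, 0, 0.005, 0.1]
    - [0, 0, 0, 0, 0, 0.05]
    - [0, 0, 0, 0, 0, 0]
    - [0, 0, 0, 0, 0, 0]

```text
time_s: 7.65
tcp_pos: [0.4652, 0.3552, 0.1346]
eef_rot: [-179.3, -0.4, -13.1]
contact_force: [0.4, -0.1, 0.1]
gripper_width: 0.0614
```

```bash
python3 - <<'E'
from h import *
s=r.get_state();print({k:s[k] for k in('time_s','tcp_pos','eef_rot')})
cap('wrist','w2.png');cap('top','t2.png')
t=cv2.imread('pics/t2.png');cv2.imwrite('pics/t2c.png',cv2.resize(t[135:245,225:335],None,fx=5,fy=5,interpolation=cv2.INTER_CUBIC))
E
```

```text
{'time_s': 7.65, 'tcp_pos': array([0.46518077, 0.35516175, 0.13460229]), 'eef_rot': array([-179.34157607,   -0.36738353,  -13.05290855])}
```

View pics/w2.png

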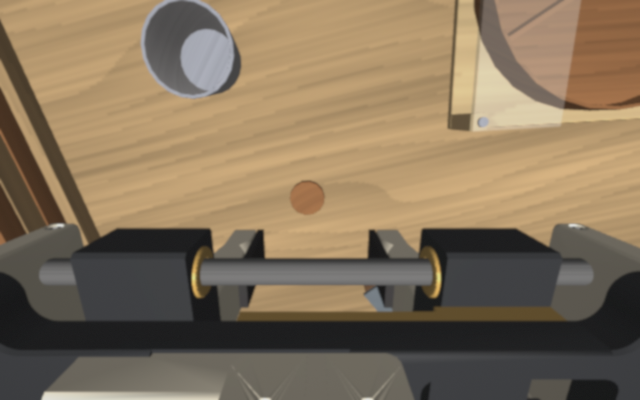

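View pics/t2c.png

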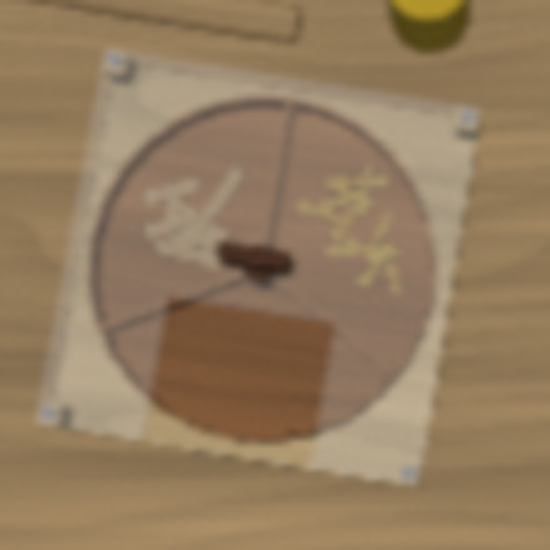

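```bash
python3 - <<'E'
from h import *
s=r.get_state(); print(s['tcp_pos'],s['eef_rot'])
print(wpt(s,307.5,197,.022), wpt(s,290,197,.022)-wpt(s,325,197,.022))
E
```

```text
[0.46559263 0.35517823 0.13519246] [-179.2848687    -0.39667491  -13.09585056]
[0.46486858 0.36547786 0.022     ] [0.00762558 0.03329678 0.        ]
```

Emit:
carry_out:
  plan:
    - [0, 0.01, -0.02, -0.01, 0.006, 0.05]
    - [0, 0, -0.03, 0, 0, 0]
    - [0, 0, -0.03, 0, 0, 0]
    - [0, 0, -0.015, 0, 0, 0]
    - [0, 0, 0, 0, 0, 0]
    - [0, 0, 0, 0, 0, 0]

```text
time_s: 8.25
tcp_pos: [0.4697, 0.3673, 0.0436]
eef_rot: [-179.3, -0.5, -10.7]
contact_force: [-0.4, -0.3, -0.4]
gripper_width: 0.0611
```

Emit:
carry_out:
  plan:
    - [-0.005, -0.001, -0.015, -0.006, 0.006, 0.01]
    - [0, 0, -0.013, 0, 0, 0]
    - [0, 0, -0.003, 0, 0, 0]
    - [0, 0, 0, 0, 0, 0]
    - [0, 0, 0, 0, 0, 0]

```text
time_s: 8.67
tcp_pos: [0.4672, 0.3688, 0.0174]
eef_rot: [-179.3, -0.5, -10.3]
contact_force: [-0.4, 0.4, 0.9]
gripper_width: 0.0613
```

Emit:
carry_out:
  plan:
    - [-0.002, -0.004, -0.01, 0, 0, 0]
    - [0, 0, 0, 0, 0, 0]
    - [0, 0, 0, 0, 0, 0]

```text
time_s: 8.92
tcp_pos: [0.4661, 0.3657, 0.009]
eef_rot: [-179.1, -0.6, -10.3]
contact_force: [-0.9, -0.0, -0.1]
gripper_width: 0.0613
```

Emit:
carry_out:
  plan:
    - [0, 0, 0, 0, 0, 0]
    - [0, 0, 0, 0, 0, 0]
    - [0, 0, 0, 0, 0, 0]
    - [0, 0, 0, 0, 0, 0]
    - [0, 0, 0, 0, 0, 0]
    - [0, 0, 0, 0, 0, 0]
  fingers: 1
  force: 12

```text
time_s: 9.42
tcp_pos: [0.4664, 0.366, 0.01]
eef_rot: [-179.0, -0.6, -10.3]
contact_force: [-0.1, 0.5, -0.1]
gripper_width: 0.0328
```

Emit:
carry_out:
  plan:
    - [0, 0, 0, 0, 0, 0]
    - [0, 0, 0.03, 0, 0, 0]
    - [0, 0, 0.035, 0, 0, 0]
    - [0, 0, 0.035, 0, 0, 0]
    - [0.006, -0.03, 0.015, -0.008, 0.005, 0]
    - [0.006, -0.035, 0, -0.008, 0.005, 0]
    - [0.006, -0.035, 0, 0, 0, 0]
    - [0.006, -0.035, 0, 0, 0, 0]
    - [0.006, -0.035, 0, 0, 0, 0]
    - [0.006, -0.035, 0, 0, 0, 0]

```text
time_s: 10.25
tcp_pos: [0.5022, 0.159, 0.1303]
eef_rot: [180.0, -0.4, -9.7]
contact_force: [1.3, 0.1, 0.0]
gripper_width: 0.0327
```

Emit:
carry_out:
  plan:
    - [0.003, -0.02, 0, 0, 0.005, 0]
    - [0.002, -0.015, 0, 0, 0, 0]
    - [0, 0, 0, 0, 0, 0]
    - [0, 0, 0, 0, 0, 0]

```text
time_s: 10.58
tcp_pos: [0.5066, 0.1155, 0.1309]
eef_rot: [179.9, -0.1, -10.1]
contact_force: [0.4, 0.1, -0.5]
gripper_width: 0.0328
```

```bash
python3 - <<'E'
from h import *
s=r.get_state();print({k:s[k] for k in('time_s','tcp_pos','eef_rot')})
cap('wrist','w3.png')
E
```

```text
{'time_s': 10.5833, 'tcp_pos': array([0.50660319, 0.11549738, 0.13085394]), 'eef_rot': array([ 1.79910429e+02, -9.11634040e-02, -1.00616445e+01])}
```

View pics/w3.png

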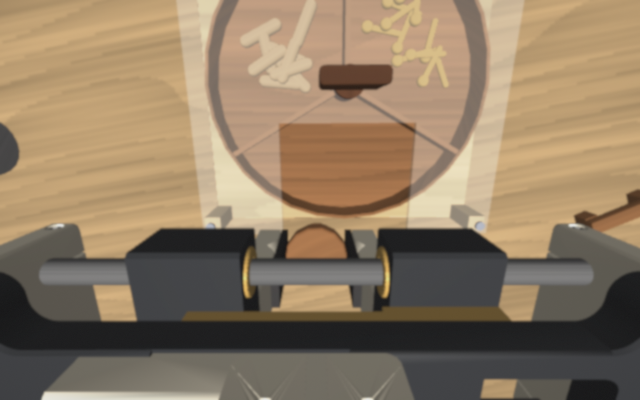

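```bash
python3 - <<'E'
from h import *
s=r.get_state()
x=np.array([.9854,-.1702]);y=np.array([.1702,.9854]);c=np.array([.598,.0725])
for n,p,z in [('notchL',(280,124),.051),('notchR',(416,124),.051),('wall',(346,214),.04),('wallL',(207,75),.04),('wallR',(489,75),.04),('bar',(355.5,75),.097)]:
    q=wpt(s,*p,z)[:2]-c; print(n,q@x,q@y)
E
```

```text
notchL -0.03125215233169143 0.05571551332767847
notchR -0.031694415276627114 -0.05292747486185557
wall -0.11112547208823749 -4.373411489797124e-05
wallL 0.006667723139907608 0.11390753037015663
wallR 0.005824808022849304 -0.11172231584841763
bar -0.0010549815016553938 0.0026188177968395937
```

Emit:
carry_out:
  plan:
    - [0.004, -0.016, -0.01, 0, 0, 0]
    - [0.001, -0.004, -0.01, 0, 0, 0]
    - [0, 0, 0, 0, 0, 0]
    - [0, 0, 0, 0, 0, 0]

```text
time_s: 10.97
tcp_pos: [0.5122, 0.0985, 0.1105]
eef_rot: [180.0, -0.2, -9.9]
contact_force: [0.2, 0.3, 0.6]
gripper_width: 0.0328
```

Emit:
carry_out:
  plan:
    - [0, -0.005, -0.01, 0, 0, 0]
    - [0, 0, -0.02, 0, 0, 0]
    - [0, 0, -0.02, 0, 0, 0]
    - [0, 0, 0, 0, 0, 0]
    - [0, 0, 0, 0, 0, 0]

```text
time_s: 11.38
tcp_pos: [0.5129, 0.0963, 0.0589]
eef_rot: [-179.9, -0.3, -9.6]
contact_force: [0.1, 0.1, -0.2]
gripper_width: 0.0329
```

Emit:
carry_out:
  plan:
    - [-0.001, -0.004, 0, 0, 0, 0]
    - [0, 0, -0.013, 0, 0, 0]
    - [0, 0, -0.013, 0, 0, 0]
    - [0, 0, 0, 0, 0, 0]
    - [0, 0, 0, 0, 0, 0]

```text
time_s: 11.8
tcp_pos: [0.5141, 0.0935, 0.0366]
eef_rot: [-179.8, -0.6, -9.5]
contact_force: [0.1, 0.2, -0.4]
gripper_width: 0.0333
```

Emit:
carry_out:
  plan:
    - [-0.002, -0.001, -0.011, 0, 0.008, 0]
    - [0, 0, 0, 0, 0, 0]
    - [0, 0, 0, 0, 0, 0]

```text
time_s: 12.05
tcp_pos: [0.5134, 0.0931, 0.0274]
eef_rot: [-179.7, -0.3, -9.4]
contact_force: [0.5, -0.1, -0.1]
gripper_width: 0.0329
```

Emit:
carry_out:
  plan:
    - [0, 0, -0.002, 0, 0, 0]
    - [0, 0, 0, 0, 0, 0]
    - [0, 0, 0, 0, 0, 0]
    - [0, 0, 0, 0, 0, 0]
  fingers: -0.03

```text
time_s: 12.38
tcp_pos: [0.514, 0.0933, 0.0262]
eef_rot: [-179.7, -0.3, -9.4]
contact_force: [-0.3, 0.1, 0.3]
gripper_width: 0.0444
```

Emit:
carry_out:
  plan:
    - [0, 0, 0.025, 0, 0, 0]
    - [0, 0, 0.03, 0, 0, 0]
    - [0, 0, 0.035, 0, 0, 0]
    - [-0.006, -0.02, 0.02, 0, 0, 0]
    - [-0.008, -0.03, 0, 0, 0, 0]
    - [-0.01, -0.036, 0, 0, 0, 0]
    - [-0.01, -0.036, 0, 0, 0, 0]
    - [-0.01, -0.036, 0, 0, 0, 0]
    - [-0.01, -0.036, 0, 0, 0, 0]
    - [-0.01, -0.036, 0, 0, 0, 0]
    - [-0.01, -0.036, 0, 0, 0, 0]

```text
time_s: 13.3
tcp_pos: [0.4387, -0.177, 0.1448]
eef_rot: [-179.7, -0.8, -8.7]
contact_force: [0.5, -0.8, 0.1]
gripper_width: 0.0452
```

Emit:
carry_out:
  plan:
    - [-0.011, -0.036, 0, 0, 0, 0.03]
    - [-0.011, -0.036, 0, 0, 0.004, 0.03]
    - [-0.011, -0.03, 0, 0, 0.004, 0.02]
    - [-0.004, -0.01, -0.005, 0, 0.004, 0.02]
    - [0, 0, 0, 0, 0, 0]
    - [0, 0, 0, 0, 0, 0]
  fingers: -0.4

```text
time_s: 13.8
tcp_pos: [0.3963, -0.3, 0.1414]
eef_rot: [-179.8, -0.3, -3.1]
contact_force: [0.9, 0.8, -0.5]
gripper_width: 0.0614
```

```bash
python3 - <<'E'
from h import *
s=r.get_state();print({k:s[k] for k in('time_s','tcp_pos','eef_rot')})
cap('wrist','w4.png')
t=cap('top','t4.png')
t=cv2.imread('pics/t4.png');cv2.imwrite('pics/t4c.png',cv2.resize(t[135:245,225:335],None,fx=5,fy=5,interpolation=cv2.INTER_CUBIC))
E
```

```text
{'time_s': 13.8, 'tcp_pos': array([ 0.39626583, -0.30004487,  0.14141285]), 'eef_rot': array([-179.76708845,   -0.27925875,   -3.11099685])}
```

View pics/w4.png

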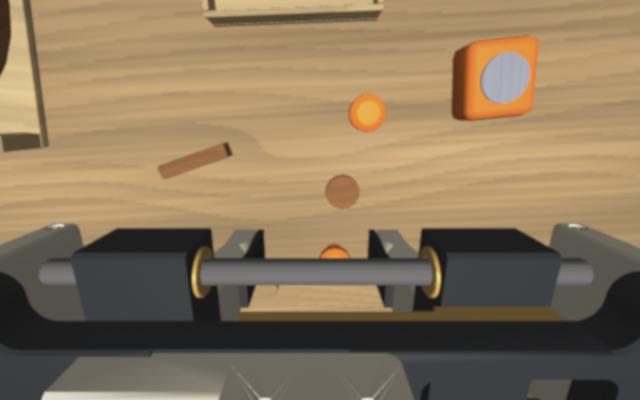

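View pics/t4c.png

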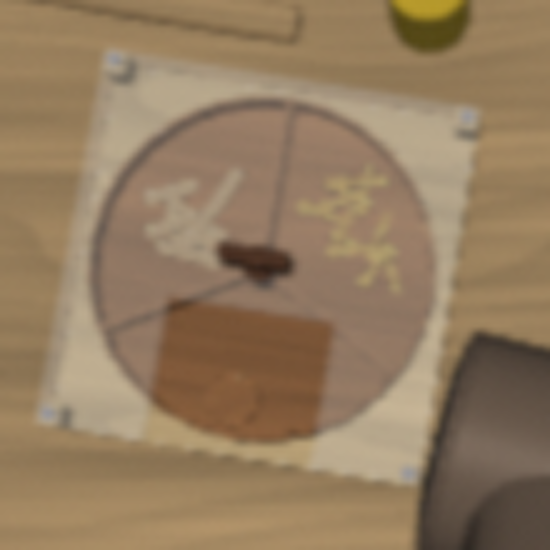

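```bash
python3 - <<'E'
from h import *
s=r.get_state(); print(s['tcp_pos'])
print('kb',wpt(s,342.5,191.5,.024), wpt(s,326,191,.024)-wpt(s,359,191,.024))
im=cv2.imread('pics/w4.png')[130:195,140:250]
h=cv2.cvtColor(im,cv2.COLOR_BGR2HSV); print(h[33,55],h[5,5])
bg=np.median(im.reshape(-1,3),0); m=(np.linalg.norm(im.astype(float)-bg,axis=2)>55).astype(np.uint8)
n,l,st,ce=cv2.connectedComponentsWithStats(m);i=1+np.argmax(st[1:,4]);print(st[i],ce[i]+[140,130])
P=np.array([wpt(s,u+140,v+130,.024)[:2] for v,u in np.argwhere(l==i)]).astype(np.float32)*1000
print(cv2.minAreaRect(P))
u=lambda p:((p[0]+.5)/5-.5+225,(p[1]+.5)/5-.5+135)
q=pt('top',*u((232,398)),.038)[:2]-[.598,.0725];print('ka stand',q@[.9854,-.1702],q@[.1702,.9854])
E
```

```text
[ 0.39665068 -0.29908149  0.14141775]
kb [ 0.39663895 -0.32435353  0.024     ] [0.00167311 0.03242933 0.        ]
[ 13 135 155] [ 17  99 173]
[ 19  12  74  36 992] [195.53629032 159.95564516]
((434.95721435546875, -183.7437286376953), (13.36888599395752, 73.51837158203125), 15.223468780517578)
ka stand -0.0872564026744367 0.004288049682264628
```

Emit:
carry_out:
  plan:
    - [0, -0.016, -0.01, 0, 0.004, 0.03]
    - [0, -0.008, -0.03, 0, 0, 0.02]
    - [0, 0, -0.03, 0, 0, 0]
    - [0, 0, -0.015, 0, 0, 0]
    - [0, 0, 0, 0, 0, 0]
    - [0, 0, 0, 0, 0, 0]

```text
time_s: 14.4
tcp_pos: [0.4026, -0.3189, 0.0575]
eef_rot: [-179.9, -0.5, 0.5]
contact_force: [0.6, -0.3, 0.9]
gripper_width: 0.0617
```

Emit:
carry_out:
  plan:
    - [-0.005, -0.005, -0.01, 0, 0.006, 0]
    - [0, 0, -0.02, 0, 0, 0]
    - [0, 0, -0.008, 0, 0, 0]
    - [0, 0, 0, 0, 0, 0]
    - [0, 0, 0, 0, 0, 0]

```text
time_s: 14.82
tcp_pos: [0.4014, -0.3238, 0.0223]
eef_rot: [179.9, -0.5, 0.8]
contact_force: [0.4, -0.4, 0.6]
gripper_width: 0.0611
```

Emit:
carry_out:
  plan:
    - [-0.005, 0, -0.013, 0, 0.006, 0]
    - [0, 0, 0, 0, 0, 0]
    - [0, 0, 0, 0, 0, 0]

```text
time_s: 15.07
tcp_pos: [0.3983, -0.3246, 0.012]
eef_rot: [179.8, -0.4, 0.8]
contact_force: [-0.3, 0.3, 0.1]
gripper_width: 0.0617
```

Emit:
carry_out:
  plan:
    - [-0.002, 0, -0.004, 0, 0, 0]
    - [0, 0, 0, 0, 0, 0]
    - [0, 0, 0, 0, 0, 0]
    - [0, 0, 0, 0, 0, 0]
    - [0, 0, 0, 0, 0, 0]
    - [0, 0, 0, 0, 0, 0]
    - [0, 0, 0, 0, 0, 0]
  fingers: 1

```text
time_s: 15.65
tcp_pos: [0.3984, -0.3254, 0.0112]
eef_rot: [179.7, -0.7, 0.9]
contact_force: [-0.2, 0.4, -0.3]
gripper_width: 0.033
```

Emit:
carry_out:
  plan:
    - [0, 0, 0.03, 0, 0, 0]
    - [0, 0, 0.035, 0, 0, 0]
    - [0, 0, 0.035, 0, 0, 0]
    - [0.01, 0.028, 0.02, 0, 0.005, -0.02]
    - [0.012, 0.035, 0, 0, 0.005, -0.02]
    - [0.013, 0.037, 0, 0, 0, -0.02]
    - [0.013, 0.037, 0, 0, 0, -0.02]
    - [0.013, 0.037, 0, 0, 0, -0.02]
    - [0.013, 0.037, 0, 0, 0, -0.02]
    - [0.013, 0.037, 0, 0, 0, -0.02]
    - [0.013, 0.037, 0, 0, 0, -0.02]
    - [0.013, 0.037, 0, 0, 0, -0.02]

```text
time_s: 16.65
tcp_pos: [0.51, 0.0062, 0.1386]
eef_rot: [179.9, -0.2, -10.6]
contact_force: [0.9, -0.5, 0.2]
gripper_width: 0.0324
```

Emit:
carry_out:
  plan:
    - [0.013, 0.028, 0, 0, 0, 0.01]
    - [0.009, 0.015, 0, 0, 0, 0]
    - [0.004, 0.005, -0.01, 0, 0, 0]
    - [0, 0, 0, 0, 0, 0]
    - [0, 0, 0, 0, 0, 0]

```text
time_s: 17.07
tcp_pos: [0.5386, 0.0634, 0.1276]
eef_rot: [179.9, -0.2, -9.6]
contact_force: [-0.3, -0.2, 0.0]
gripper_width: 0.0328
```

Emit:
carry_out:
  plan:
    - [0.007, 0.011, -0.01, 0, 0.004, 0]
    - [0, 0, -0.02, 0, 0, 0]
    - [0, 0, -0.01, 0, 0, 0]
    - [0, 0, 0, 0, 0, 0]
    - [0, 0, 0, 0, 0, 0]

```text
time_s: 17.48
tcp_pos: [0.5431, 0.0677, 0.0863]
eef_rot: [179.8, 0.1, -10.0]
contact_force: [-0.2, 0.2, -0.5]
gripper_width: 0.0327
```

Emit:
carry_out:
  plan:
    - [0.002, 0.009, 0, 0, 0, 0]
    - [0, 0, -0.012, 0, 0, 0]
    - [0, 0, -0.012, 0, 0, 0]
    - [0, 0, 0, 0, 0, 0]
    - [0, 0, 0, 0, 0, 0]

```text
time_s: 17.9
tcp_pos: [0.547, 0.076, 0.0663]
eef_rot: [180.0, -0.1, -10.2]
contact_force: [0.8, 0.1, 0.8]
gripper_width: 0.0329
```

Emit:
carry_out:
  plan:
    - [-0.001, 0, -0.014, 0, 0, 0]
    - [0, 0, -0.014, 0, 0, 0]
    - [0, 0, 0, 0, 0, 0]
    - [0, 0, 0, 0, 0, 0]

```text
time_s: 18.23
tcp_pos: [0.5488, 0.0771, 0.0426]
eef_rot: [-179.9, -0.5, -10.2]
contact_force: [-0.5, 0.1, -0.1]
gripper_width: 0.0327
```

Emit:
carry_out:
  plan:
    - [-0.003, -0.001, -0.012, 0, 0.006, 0]
    - [0, 0, 0, 0, 0, 0]
    - [0, 0, 0, 0, 0, 0]

```text
time_s: 18.48
tcp_pos: [0.5471, 0.0766, 0.0326]
eef_rot: [-179.8, -0.3, -10.1]
contact_force: [-1.4, -0.3, 0.4]
gripper_width: 0.0325
```

Emit:
carry_out:
  plan:
    - [-0.001, 0, -0.005, 0, 0, 0]
    - [0, 0, 0, 0, 0, 0]
    - [0, 0, 0, 0, 0, 0]

```text
time_s: 18.73
tcp_pos: [0.5465, 0.0768, 0.0281]
eef_rot: [-179.8, -0.3, -10.1]
contact_force: [-0.6, -0.0, -0.6]
gripper_width: 0.033
```

Emit:
carry_out:
  plan:
    - [0, 0, 0, 0, 0, 0]
    - [0, 0, 0, 0, 0, 0]
    - [0, 0, 0, 0, 0, 0]
    - [0, 0, 0, 0, 0, 0]
  fingers: -0.02

```text
time_s: 19.07
tcp_pos: [0.5468, 0.077, 0.0286]
eef_rot: [-179.8, -0.4, -10.1]
contact_force: [-0.7, 0.4, 0.2]
gripper_width: 0.0443
```

Emit:
carry_out:
  plan:
    - [0, 0, 0.025, 0, 0, 0]
    - [0, 0, 0.035, 0, 0, 0]
    - [0, 0, 0.035, 0, 0, 0]
    - [-0.01, -0.025, 0.015, 0, 0, -0.1]
    - [-0.013, -0.03, 0, 0, 0, -0.12]
    - [-0.014, -0.032, 0, 0, 0, -0.12]
    - [-0.014, -0.032, 0, 0, 0, -0.12]
    - [-0.014, -0.032, 0, 0, 0, -0.12]
    - [-0.014, -0.032, 0, 0, 0, -0.12]
    - [-0.014, -0.032, 0, 0, 0, -0.12]
    - [-0.01, -0.02, 0, 0, 0, -0.12]
    - [0, 0, 0, 0, 0, -0.08]

```text
time_s: 20.07
tcp_pos: [0.4387, -0.1655, 0.1457]
eef_rot: [-179.5, -0.5, -70.8]
contact_force: [0.1, -0.4, -0.9]
gripper_width: 0.0449
```

Emit:
carry_out:
  plan:
    - [0, -0.01, -0.01, 0, 0, -0.03]
    - [0, 0, 0, 0, 0, 0]
    - [0, 0, 0, 0, 0, 0]

```text
time_s: 20.32
tcp_pos: [0.4377, -0.1779, 0.1366]
eef_rot: [-179.4, -0.5, -73.1]
contact_force: [-0.3, -0.6, 0.3]
gripper_width: 0.0446
```

```bash
python3 - <<'E'
from h import *
s=r.get_state();print({k:s[k] for k in('time_s','tcp_pos','eef_rot')})
cap('wrist','w5.png');cap('top','t5.png');cap('scene','s5.png')
t=cv2.imread('pics/t5.png');t2=cv2.imread('pics/s5.png')
k=lambda i:cv2.resize(i,None,fx=3.5,fy=3.5,interpolation=cv2.INTER_CUBIC)
cv2.imwrite('pics/t5c.png',np.hstack([k(t[135:245,225:335]),k(t2[165:275,305:415])]))
E
```

```text
{'time_s': 20.3167, 'tcp_pos': array([ 0.4376935 , -0.17787565,  0.13663933]), 'eef_rot': array([-179.35720372,   -0.5139103 ,  -73.09562108])}
```

View pics/w5.png

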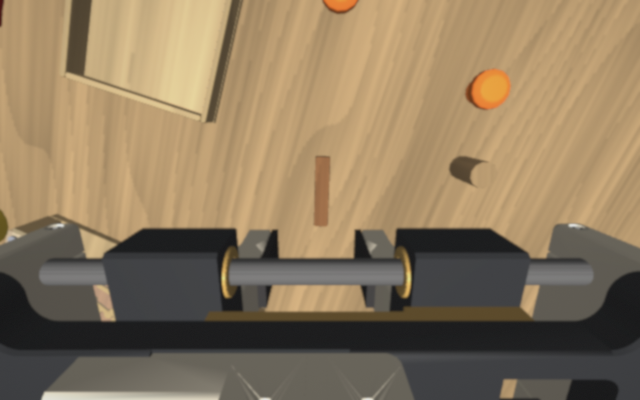

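View pics/t5c.png

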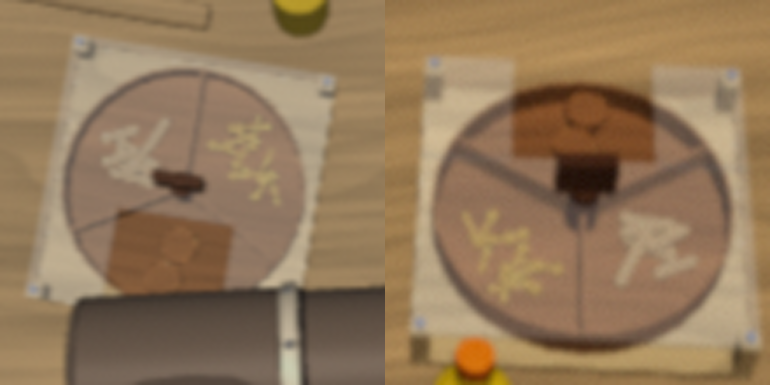

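Both knobs are in the compartment, with the tray still facing the notch. The handle shows centred at about (322,190) in the wrist view.

```bash
python3 - <<'E'
from h import *
s=r.get_state();print(s['tcp_pos'],s['eef_rot'])
a=wpt(s,322.5,156,.024);b=wpt(s,321.5,225,.024);d=b-a;print((a+b)/2,np.linalg.norm(d),np.degrees(np.arctan2(d[1],d[0])))
u=lambda p:((p[0]+.5)/4-.5+335,(p[1]+.5)/4-.5+155)
C=np.array([pt('top',*u(p),.028)[:2] for p in [(118,36),(300,36),(300,187),(118,187)]]);print(C,C.mean(0),C[0]-C[1],C[0]-C[3])
E
```

```text
[ 0.43795096 -0.17718516  0.13661472] [-179.36068383   -0.50625501  -73.00037998]
[ 0.43352074 -0.18180687  0.024     ] 0.06875103221455371 106.52537135636658
[[ 0.6792838  -0.21699775]
 [ 0.67779864 -0.3684164 ]
 [ 0.55151601 -0.36410739]
 [ 0.55292721 -0.21424257]] [ 0.61538142 -0.29094103] [0.00148517 0.15141864] [ 0.12635659 -0.00275518]
```

Emit:
carry_out:
  plan:
    - [-0.005, -0.004, -0.02, -0.008, 0.006, -0.02]
    - [0, 0, -0.03, 0, 0, 0]
    - [0, 0, -0.025, 0, 0, 0]
    - [0, 0, -0.01, 0, 0, 0]
    - [0, 0, 0, 0, 0, 0]
    - [0, 0, 0, 0, 0, 0]

```text
time_s: 20.97
tcp_pos: [0.4372, -0.1783, 0.0521]
eef_rot: [-179.4, -1.0, -73.6]
contact_force: [-0.8, 0.6, 0.3]
gripper_width: 0.0447
```

Emit:
carry_out:
  plan:
    - [-0.004, -0.003, -0.015, -0.006, 0.012, 0]
    - [0, 0, -0.015, 0, 0, 0]
    - [0, 0, -0.005, 0, 0, 0]
    - [0, 0, 0, 0, 0, 0]
    - [0, 0, 0, 0, 0, 0]

```text
time_s: 21.38
tcp_pos: [0.4381, -0.1802, 0.0211]
eef_rot: [-179.8, -1.3, -73.3]
contact_force: [0.2, -0.5, 0.1]
gripper_width: 0.0446
```

Emit:
carry_out:
  plan:
    - [-0.005, -0.002, -0.013, 0, 0.018, 0]
    - [0, 0, 0, 0, 0, 0]
    - [0, 0, 0, 0, 0, 0]

```text
time_s: 21.63
tcp_pos: [0.4359, -0.182, 0.0113]
eef_rot: [179.5, -1.1, -73.2]
contact_force: [0.8, 0.9, 0.3]
gripper_width: 0.0448
```

Emit:
carry_out:
  plan:
    - [-0.001, 0, -0.006, 0.008, 0.012, 0]
    - [0, 0, 0, 0, 0, 0]
    - [0, 0, 0, 0, 0, 0]
    - [0, 0, 0, 0, 0, 0]
    - [0, 0, 0, 0, 0, 0]
    - [0, 0, 0, 0, 0, 0]
    - [0, 0, 0, 0, 0, 0]
    - [0, 0, 0, 0, 0, 0]
  fingers: 1

```text
time_s: 22.3
tcp_pos: [0.437, -0.1819, 0.0079]
eef_rot: [179.3, -0.5, -73.2]
contact_force: [-0.3, 0.5, -0.9]
gripper_width: 0.0138
```

Emit:
carry_out:
  plan:
    - [0, 0, 0.03, 0, 0, 0]
    - [0, 0, 0.035, 0, 0, 0]
    - [0, 0, 0.03, 0, 0, 0]
    - [0.022, -0.013, 0.01, 0, 0, -0.04]
    - [0.03, -0.019, 0, 0, 0, -0.05]
    - [0.03, -0.019, 0, 0, 0, -0.05]
    - [0.03, -0.019, 0, 0, 0, -0.05]
    - [0.025, -0.015, 0, 0, 0, -0.05]
    - [0.015, -0.008, 0, 0, 0, -0.04]
    - [0, 0, 0, 0, 0, 0]
    - [0, 0, 0, 0, 0, 0]

```text
time_s: 23.22
tcp_pos: [0.5915, -0.2798, 0.1183]
eef_rot: [179.2, -0.4, -89.9]
contact_force: [-1.5, 0.4, 0.2]
gripper_width: 0.014
```

Emit:
carry_out:
  plan:
    - [0.018, -0.009, -0.01, 0.01, 0.006, 0]
    - [0.003, -0.001, -0.03, 0, 0, 0]
    - [0, 0, -0.025, 0, 0, 0]
    - [0, 0, 0, 0, 0, 0]
    - [0, 0, 0, 0, 0, 0]

```text
time_s: 23.63
tcp_pos: [0.6105, -0.2884, 0.0527]
eef_rot: [178.8, 0.2, -89.7]
contact_force: [0.5, -0.5, 0.5]
gripper_width: 0.0135
```

Emit:
carry_out:
  plan:
    - [0.003, -0.002, -0.015, 0, -0.02, 0]
    - [0, 0, -0.012, 0, 0, 0]
    - [0, 0, 0, 0, 0, 0]
    - [0, 0, 0, 0, 0, 0]

```text
time_s: 23.97
tcp_pos: [0.6135, -0.2894, 0.0299]
eef_rot: [-179.9, 0.1, -89.5]
contact_force: [0.1, 0.1, 0.5]
gripper_width: 0.0139
```

Emit:
carry_out:
  plan:
    - [0, 0, -0.014, 0, 0, 0]
    - [0, 0, 0, 0, 0, 0]
    - [0, 0, 0, 0, 0, 0]

```text
time_s: 24.22
tcp_pos: [0.6151, -0.2894, 0.0186]
eef_rot: [-179.7, 0.0, -89.4]
contact_force: [0.7, -0.1, -0.2]
gripper_width: 0.0136
```

Emit:
carry_out:
  plan:
    - [0, 0, -0.005, 0, 0, 0]
    - [0, 0, 0, 0, 0, 0]
    - [0, 0, 0, 0, 0, 0]

```text
time_s: 24.47
tcp_pos: [0.6156, -0.2894, 0.0142]
eef_rot: [-179.6, -0.0, -89.4]
contact_force: [-0.2, -0.5, -0.2]
gripper_width: 0.0138
```

Emit:
carry_out:
  plan:
    - [0, 0, 0, 0, 0, 0]
    - [0, 0, 0, 0, 0, 0]
    - [0, 0, 0, 0, 0, 0]
    - [0, 0, 0, 0, 0, 0]
    - [0, 0, 0, 0, 0, 0]
  fingers: 0.2

```text
time_s: 24.88
tcp_pos: [0.6161, -0.2897, 0.015]
eef_rot: [-179.6, -0.0, -89.4]
contact_force: [-0.0, -0.8, -0.7]
gripper_width: 0.0342
```

Emit:
carry_out:
  plan:
    - [0, 0, 0.02, 0, 0, 0]
    - [0, 0, 0.03, 0, 0, 0]
    - [0, 0, 0.035, 0, 0, 0]
    - [0, 0, 0.035, 0, 0, 0]
    - [0, -0.02, 0.03, 0, 0, 0]
    - [-0.01, -0.03, 0.01, 0, 0, 0]
    - [-0.01, -0.03, 0, 0, 0, 0]
    - [-0.01, -0.03, 0, 0, 0, 0]
    - [-0.01, -0.02, 0, 0, 0, 0]
    - [0, 0, 0, 0, 0, 0]
    - [0, 0, 0, 0, 0, 0]

```text
time_s: 25.8
tcp_pos: [0.5722, -0.424, 0.185]
eef_rot: [-179.5, -0.2, -89.2]
contact_force: [0.3, -0.4, 0.3]
gripper_width: 0.0351
```

```bash
python3 - <<'E'
from h import *
s=r.get_state();print({k:s[k] for k in('time_s','tcp_pos','eef_rot')})
cap('top','t6.png');cap('scene','s6.png')
t=cv2.imread('pics/t6.png');t2=cv2.imread('pics/s6.png')
k=lambda i:cv2.resize(i,None,fx=2,fy=2,interpolation=cv2.INTER_CUBIC)
cv2.imwrite('pics/t6c.png',np.hstack([k(t[110:300,180:380]),k(t2[130:320,190:390])]))
E
```

```text
{'time_s': 25.8, 'tcp_pos': array([ 0.57220403, -0.42401529,  0.18503217]), 'eef_rot': array([-179.5443947 ,   -0.21143235,  -89.19461737])}
```

View pics/t6.png

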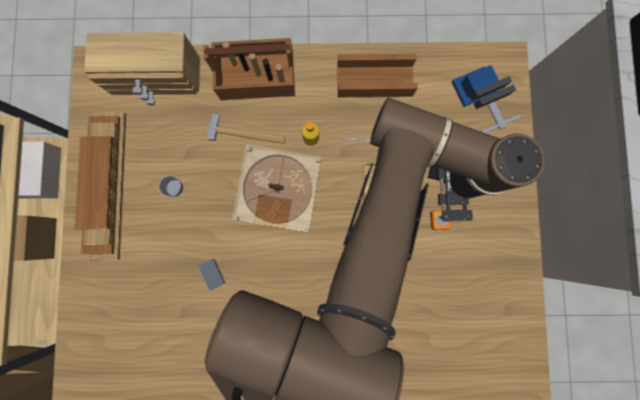

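View pics/t6c.png

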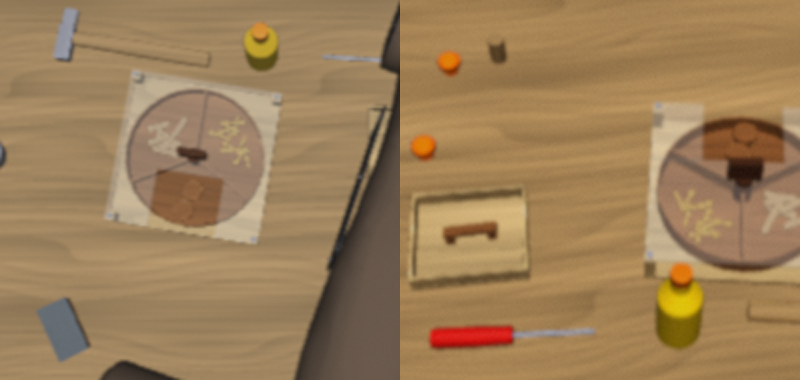

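```bash
python3 -c "
from plant import r
s=r.get_state();print(s['time_s'],abs(s['qd']).max());print(r.close_job())"
```

```text
25.9 1.2944556927298325
the job is handed in; nothing more can be done
None
```

I handed the job in at 25.9 s of the allowed 72 s; no verdict was reported.

- **Revolving tray:** I turned it by its bar about 74°, until the bar stood at -99.2° when I let go. Squarely facing the opening would be about -99.8°. Later views show the empty compartment still facing the notch.
- **Knobs:** Both brown knobs went through the opening into the empty compartment, about 87 mm and 52 mm from the turning axis. The first is measured in the top view. The second is taken from where I released it, and the top view agrees. The orange look-alikes were left alone.
- **Handle:** It lies flat on its feet near the middle of the shallow wooden tray, not the black look-alike.

My last top and scene pictures showed all three fittings in place and the gripper clear. Of the bystanders, the hammer, sanding block, screw tin and glue looked undisturbed. The arm hid some of the rest from above, and I judged these by eye, not by measuring. No check failed, and estimates from different views agreed to within about 4 mm.

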